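# Slide the egg poacher to the large ring and hold its flap open

### The arm

A 6-joint arm with a two-finger parallel gripper is mounted at the origin on the work surface. World frame = base frame: x ahead of the robot, y to its left, z up, the work surface at z = 0. Lengths are in mm, angles in rad, forces in N, time in s.
With the tool pointing down it reaches from about 275 to 750 mm from the base axis. Payload 10.2 kg.
Tool frame: the origin (TCP) lies midway between the tips of the shut fingers; the grasp point (between the pads) lies 19 mm behind it; z points along the fingers, y is the direction in which the jaws open and shut (so a half turn about z gives the same grasp; the last joint's range is limited). The gripper opens to 85 mm and grips with 20 to 120 N. Pads are 22 mm wide; open, the fingers measure 114 mm over their backs; the gripper's body (76 mm by 85 mm) begins 54 mm behind the grasp point. The pads swing forward as they close: fully open they stand 13 mm farther back than shut.
Start: joints at [1.07, 0.313, 1.498, -0, 1.331, -0.223], TCP at [143.989, 504.875, 231.294] pointing down, gripper open.
Joint ranges: [-2.94, 2.94], [-0.97, 2.17], [0.19, 2.56], [-1.23, 4.37], [0.02, 3.11], [-2.88, 2.88]. Speed limits (rad/s): [2.39, 2.39, 3.01, 3.14, 3.14, 3.14].

### API

Orientations are given as a unit quaternion [w, x, y, z].
In Python, from rig import sense, capture, finish_job, search_frame, trace gives the robot as it stands.
- The arm moves only by the tool arm_command, never from a script. Its argument "steps" is one flat list of numbers, 5 for each row, row after row: the shift along the world's x, y, z in units of 50 mm (1.0 is 50 mm), then the turn about the world's z in units of 5 degrees (1.0 is 5 degrees), then the opening in per cent of the stroke, from 0 (shut) to 100 (fully open). In form: [dx, dy, dz, twist, fingers, dx, dy, dz, twist, fingers, ...]. A call has 1 to 5 rows; each row shifts and turns the commanded pose from where the row before left it; what a row does not reach is not made up. A row lasts 1/8 s, in which the tool goes at most 62.5 mm and 10.7 degrees, less where a joint would pass 70% of its speed; a pose out of reach is approached as far as the arm can. A call is refused whole if a number of a shift passes 1 or a number of a turn 1, either way. A call with a gripper value outside its range is refused whole. The fingers move at their own pace and stop on an object; "grip_force" is the grip in N (left out, the last holds). Time passes only in rows, so rows that do not move let the fingers close. It gives the time, the measured TCP pose, the force and the opening at its end, in the units of the state.
- sense(): the state, without advancing time (a new reading comes with each control period).
- capture(name): name is "scene" or "top" or "wrist"; returns a dict with "frame" (480x640x3 uint8, blue, green, red), "fov_y" (degrees; the focal length in pixels is half the picture's height over the tangent of half this angle, whatever the lens; pixels are square), "cx", "cy" (the principal point, pixels), "extrinsics" (4x4, takes a point from world to camera coordinates). Camera axes: x right, y down, z forward; pixel columns grow to the right and rows downward; lengths in mm; the calibration is good to about 2 mm. A picture is of the moment at which its call begins. There is no depth.
- finish_job(): hands the job in, once; it reports no verdict.
Trained networks look in a picture, given as the dict that the camera call returned (one of the last four; its "shot" number tells which), for a name from the list of things; names that differ only in an ending like _2 or _b are one class to them, and where a whole thing is asked for, a point or a joint stands for the part that bears it (a point fixed in the world has none). Each returns a list of dicts, best first, with "score" (0 to 1); they miss things now and then, are a little off and sometimes report something else, mostly with a low value. They report only what shows in the picture. A call takes as long as a camera call. They do not tell look-alikes from the thing itself.
- search_frame(picture, target): "point" ([x, y, z] in mm, in world coordinates, good to about 4 mm: the middle of the surface that is visible of it).
- trace(picture, target): "mask" (480x640 bool, what is visible of it).
The state is a dict: "time_s": time; "joints": joint angles; "dq": joint speeds; "tau": joint torques, N m; "eef_pos": TCP position; "ee_rot": TCP orientation; "force": force on the tool from outside, world axes, zero at the start; "wrist_torque": the same for the moment, N m; "grip_width": opening from 0.0 (shut) to 1.0 (fully open).
Only numpy, scipy, OpenCV 4.12 (cv2) and the standard library are available. Lean on these libraries where they do the work, as an engineer would, in place of code of your own. Each camera call takes 0.05 s, during which the arm holds its last target. There are 200 camera calls.

### The job

Slide the steel egg poacher, flap shut, across the hob from the small ring onto the large one, without lifting or tipping it, until its whole base stands inside the large ring. Then raise its hinged flap to 60 degrees open to let the steam out, and finish while still holding it there with the gripper: let go and it falls shut. Keep the pan inside the large ring, and leave everything else where it stands.

Things in the scene. Friction and masses are not known exactly. Their poses are not given: they have to be found in the camera images.
- poacher_mid (a point): the egg poacher: a low round loose steel pan with a hinged lid (the flap), 0.65 to 1 kg in all. Base 112 mm across, rim 120 mm across, 46 mm high, 58 mm to the crown of the shut flap. This point is on its vertical axis 23 mm above its base. Its x axis points from the flap's front knob to the hinge at the back, y towards the left side lug, z up.
- lug_left (a point): grip point of the pan's left side lug, a straight level bare metal tab sticking out of the pan's side along the pan's y axis: 14 mm wide (along the pan's x), 10 mm thick, free from 60 to 101 mm from the pan's axis. This point is in the middle of its width and thickness, 82 mm from the axis, 36 mm above the base. Fixed to the pan.
- lug_right (a point): the same on the opposite side (the pan's -y)
- flap_knob (a point): centre of the round wooden ball knob, 22 mm diameter, on a thin stem (7 mm) at the front edge of the flap. It swings with the flap. Flap shut: 92 mm in front of the pan's axis (29 mm clear of the rim), 54 mm above the base.
- flap_hinge (a point): middle of the flap's hinge line at the back of the pan rim, 64 mm behind the pan's axis and 48 mm above the base; same axes as the pan; the flap turns about its y axis, the knob being 156 mm in front of it and 6 mm above it when shut
- flap (a joint): opening angle of the flap, rad: 0 shut, grows as the knob is raised, stop at 1.8. No spring or catch: the flap (0.13 kg) swings freely and falls shut when let go. 60 degrees = 1.047.
- hob: the flat hob, 300 (x) by 440 (y) by 30 mm high, smooth black top, fixed. Origin at the centre of its underside, z up; the top is 30 mm above the sill.
- ring_large: centre of the large ring, a flat pale line printed on the hob, 156 mm outside diameter, where the pan is to go; at the height of the hob's top. Either the left or the right place of the hob.
- ring_small: centre of the small printed ring, 104 mm diameter, about 220 mm from the large one; the pan starts over it and hides it
- salt: glass salt cellar with a steel screw top, 40 mm diameter, 62 mm high, standing on the hob's rear margin: leave alone. Origin under its centre.
- eggcup: white egg cup, 46 mm diameter, 52 mm high, standing on the hob's rear margin: leave alone. Origin under its centre.
- bowl: blue ceramic bowl, 112 mm diameter, 48 mm high, on the small plastic rack on the tray to the right: leave alone
- peg0: plastic clothes peg, 72 mm long, lying on the tray: leave alone
- peg1: second plastic clothes peg on the tray: leave alone
- mug: white mug, 78 mm diameter, 92 mm high, on the sill to the left: leave alone
- spoon: spoon lying on the sill to the left: leave alone
- poacher: the same pan by its underside centre; same axes
Not all that is in view belongs to the job. Of the things shaped like the poacher, the bare steel one is meant.

How it is judged (in metres and radians):
On the way:
1. the pan has been slid so that its base stands inside the large ring, flap shut, at rest (horizontal distance between poacher_mid and ring_large below 0.016 m and angle between poacher_mid's own z axis and vertical below 0.06 rad and height (world z) of poacher_mid below 0.058 m and value of joint flap below 0.12 rad and linear speed of poacher below 0.02 m/s), for 0.2 s.
At the end, for the whole second after the job is handed in: The gripper is holding the flap still at 60 degrees (within 8 degrees) open, and the pan stands upright and at rest on the hob, its axis within 16 mm of the centre of the large ring (its whole base inside the ring) (horizontal distance between poacher_mid and ring_large below 0.016 m and angle between poacher_mid's own z axis and vertical below 0.06 rad and height (world z) of poacher_mid below 0.058 m and value of joint flap between 0.907 and 1.187 rad and contact force between any of the fingers, the arm and poacher above 0.2 N and linear speed of poacher below 0.03 m/s and velocity of joint flap between -0.1 and 0.1 rad/s); the arm keeps its last pose, push and grip.
It fails at once if the pan is lifted off the hob (more than 8 mm) or tipped (more than 9 degrees) (height (world z) of poacher_mid above 0.061 m or angle between poacher_mid's own z axis and vertical above 0.16 rad).
It fails at once if something else is moved (more than 25 mm) (distance of any of salt, eggcup, bowl, peg0, peg1, mug, spoon from where it was at the start of the episode above 0.025 m).
It also fails if it takes over 56 s, if anything falls off the work surface, if the arm or the gripper's body presses on something with over 40 N, if the wrist force passes 120 N, or if a joint passes its speed limit or range.

## Working session

There is one attempt and no reset: what is moved stays moved. The work goes in short steps, Python scripts to look and compute and a tool call to move; the robot and the scene stay as the last step left them, time stands still between calls to the robot, and variables do not carry over. Pictures are saved under pics/ and viewed, on a budget of 10 in all, crops included, one or two more only if the job needs it, and the job is handed in when it is done.

Besides the shell and the picture viewer there is one more tool, called after "Request:" as name(argument=value, ...) on one line, values as JSON. arm_command: Moves the arm, as the interface text tells. Its arguments: {"type":"object","properties":{"steps":{"type":"array"},"grip_force":{"type":"number"}},"required":["steps"]}

```bash
mkdir -p pics; cat > h.py <<'E'
import numpy as np, cv2
from rig import *
def proj(c,P):
    P=np.atleast_2d(P).astype(float); E=np.array(c["extrinsics"]); f=240/np.tan(np.radians(c["fov_y"])/2)
    q=P@E[:3,:3].T+E[:3,3]; return q[:,:2]/q[:,2:]*f+[c["cx"],c["cy"]]
def back(c,uv,z):
    uv=np.atleast_2d(uv).astype(float); E=np.array(c["extrinsics"]); f=240/np.tan(np.radians(c["fov_y"])/2)
    d=np.c_[(uv-[c["cx"],c["cy"]])/f,np.ones(len(uv))]@E[:3,:3]; o=-E[:3,:3].T@E[:3,3]
    return o+d*((z-o[2])/d[:,2])[:,None]
E
python3 - <<'E'
from h import *
fs=[]
for n in("scene","top"):
    c=capture(n); fs.append(c["frame"])
    E=np.array(c["extrinsics"]); print(n,c["fov_y"],-E[:3,:3].T@E[:3,3])
    for t in["poacher","lug_left","lug_right","flap_knob","flap_hinge","ring_large","hob","salt","eggcup","bowl"]:
        print(t,[(np.round(r["point"]).tolist(),round(r["score"],2)) for r in search_frame(c,t)[:3]])
    cv2.imwrite(f"pics/{n}0.png",c["frame"])
s=sense();print(s["time_s"],s["ee_rot"],s["force"])
E
```

```text
scene 53.61557006126069 [1500.37149142 -113.54673234  775.65806763]
poacher [([646.0, 104.0, 83.0], 0.92), ([355.0, 144.0, 52.0], 0.87), ([352.0, -276.0, 54.0], 0.8)]
lug_left [([641.0, 105.0, 87.0], 0.91), ([351.0, 144.0, 50.0], 0.75), ([350.0, -278.0, 54.0], 0.74)]
lug_right [([353.0, 144.0, 50.0], 0.77), ([350.0, -274.0, 55.0], 0.59), ([645.0, 103.0, 82.0], 0.58)]
flap_knob [([625.0, 104.0, 87.0], 0.92), ([329.0, -280.0, 57.0], 0.69), ([335.0, 148.0, 57.0], 0.64)]
flap_hinge [([349.0, 142.0, 49.0], 0.89), ([642.0, 99.0, 77.0], 0.79), ([354.0, -274.0, 50.0], 0.63)]
ring_large [([619.0, -110.0, 29.0], 0.65)]
hob [([711.0, 2.0, 30.0], 0.79)]
salt [([768.0, 35.0, 69.0], 0.76)]
eggcup [([766.0, -139.0, 80.0], 0.8)]
bowl [([551.0, -536.0, 125.0], 0.9)]
top 44.19300078241287 [ 242.63809333  -58.84594458 1792.51001253]
poacher [([319.0, 149.0, 52.0], 0.81), ([610.0, 105.0, 84.0], 0.73), ([316.0, -286.0, 56.0], 0.68)]
lug_left [([313.0, -280.0, 55.0], 0.93), ([317.0, 143.0, 59.0], 0.9), ([615.0, 102.0, 85.0], 0.6)]
lug_right [([326.0, 150.0, 54.0], 0.88), ([614.0, 107.0, 84.0], 0.87), ([313.0, -286.0, 56.0], 0.63)]
flap_knob [([325.0, 148.0, 55.0], 0.68), ([614.0, 106.0, 84.0], 0.65), ([315.0, -283.0, 54.0], 0.6)]
flap_hinge [([316.0, -280.0, 56.0], 0.83), ([616.0, 107.0, 86.0], 0.58), ([610.0, 109.0, 87.0], 0.57)]
ring_large [([615.0, -108.0, 32.0], 0.67)]
hob [([638.0, 6.0, 28.0], 0.69)]
salt [([742.0, 33.0, 93.0], 0.71)]
eggcup [([616.0, 105.0, 82.0], 0.54), ([639.0, 10.0, 28.0], 0.5), ([750.0, -139.0, 83.0], 0.47)]
bowl []
1.1 [-5.30536779e-06  1.38450067e-01  9.90369415e-01 -1.90789517e-05] [-0.3402982  -0.86847154 -1.03279843]
```

View pics/top0.png

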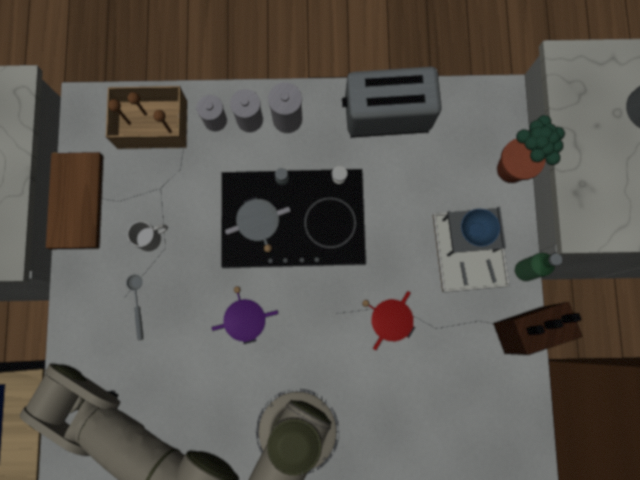

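View pics/scene0.png

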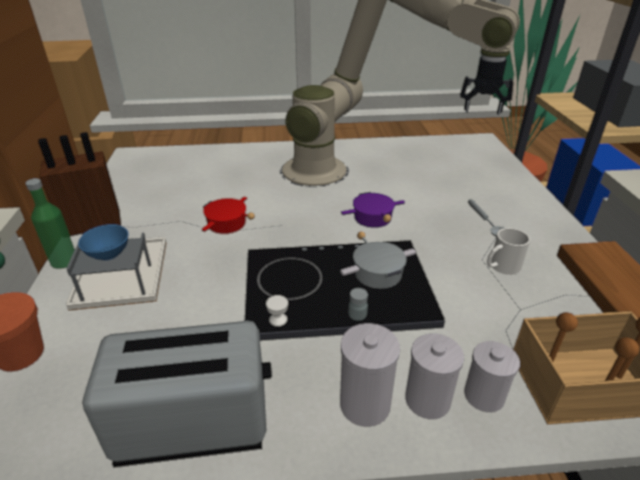

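The steel pan is on the hob in the top view: centre (258,219), knob (267,248), lug ends (227,231) and (289,210). The large ring is on the right at (330,222), and the purple and red pans are decoys. Next I'll refine the pan and ring poses.

```bash
python3 - <<'E'
from h import *
c=capture("top"); g=c["frame"]
print("lugs",back(c,[[227,231],[289,210]],66),"knob",back(c,[[267,248]],84),"pan",back(c,[[258,219]],80))
m=[r for r in trace(c,"ring_large")]
for r in m[:2]:
    (u,v),ax,an=cv2.fitEllipse(cv2.findNonZero(cv2.convexHull(cv2.findNonZero(r["mask"].astype(np.uint8))) is not None and r["mask"].astype(np.uint8))); print("ring",r["score"],u,v,ax,back(c,[[u,v]],30))
hits=[r for r in trace(c,"poacher")]
for r in hits:
    ys,xs=np.nonzero(r["mask"]); print(r["score"],xs.min(),xs.max(),ys.min(),ys.max())
print("wrist?")
big=cv2.resize(g[150:280,210:380],None,fx=4.5,fy=4.5,interpolation=cv2.INTER_CUBIC)
cv2.imwrite("pics/top1.png",cv2.convertScaleAbs(big,alpha=1.6))
E
```

```text
lugs [[585.5931871  195.88331239  66.        ]
 [646.20543316  10.70647533  66.        ]] knob [[529.08514523  75.7102005   84.        ]] pan [[617.32174906 102.24696641  80.        ]]
ring 0.84 330.05401611328125 222.60850524902344 (40.803829193115234, 42.145652770996094) [[ 612.94958757 -112.37871665   30.        ]]
0.8 227 289 199 251
0.69 212 278 287 344
0.69 362 414 291 350
wrist?
```

View pics/top1.png

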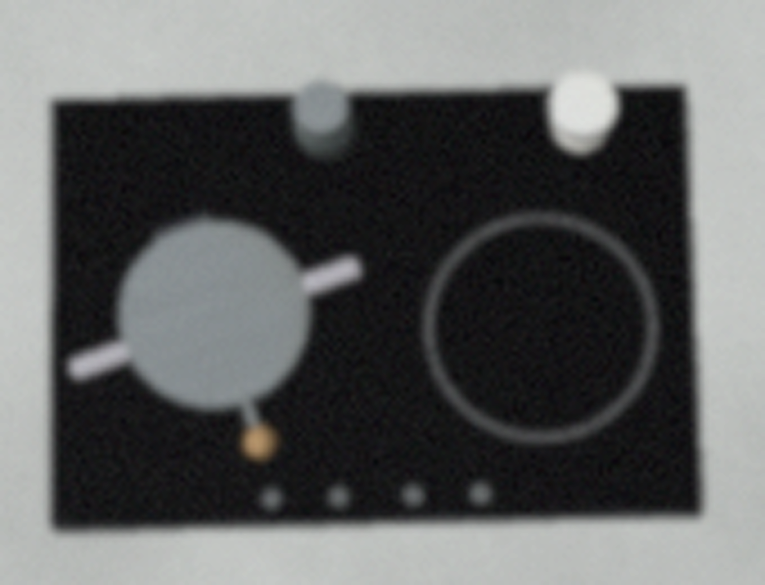

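The zoom shows the lug ends at about (68,370) and (362,264), and the knob at (259,442). That puts the pan centre near (615,103) with a yaw of about 19°. The left lug grip point is near (588,180), and the ring centre is near (613,-112). Moving above the left lug now.

Request:
arm_command(steps=[0.88, -0.64, 0, -1, 100, 0.88, -0.64, 0, -1, 100, 0.88, -0.64, 0, -1, 100, 0.88, -0.64, 0, -1, 100, 0.88, -0.64, 0, -1, 100], grip_force=40)

```text
time_s: 1.88
eef_pos: [365.3, 343.7, 231.5]
ee_rot: [0.0, 0.351, 0.936, 0.0]
force: [-0.0, 0.8, 0.1]
grip_width: 0.998
```

Request:
arm_command(steps=[0.88, -0.64, 0, -1, 100, 0.88, -0.64, 0, -1, 100, 0.88, -0.64, 0, -1, 100, 0.88, -0.64, 0, -1, 100, 0.88, -0.64, 0, -1, 100])

```text
time_s: 2.5
eef_pos: [585.3, 183.6, 231.3]
ee_rot: [0.0, 0.545, 0.838, 0.0]
force: [0.4, 0.9, -0.7]
grip_width: 0.996
```

Request:
arm_command(steps=[0, 0, -0.5, -1, 100, 0, 0, -0.5, 0, 100, 0, 0, 0, 0, 100])

```text
time_s: 2.88
eef_pos: [583.2, 184.7, 179.7]
ee_rot: [-0.001, 0.58, 0.815, -0.001]
force: [-0.9, 0.1, 0.4]
grip_width: 0.998
```

```bash
python3 - <<'E'
from h import *
c=capture("wrist"); s=sense(); E=np.array(c["extrinsics"])
from scipy.spatial.transform import Rotation as R
M=R.from_quat(s["ee_rot"],scalar_first=True).as_matrix()
print(s["time_s"],s["eef_pos"],"jaw",np.degrees(np.arctan2(M[1,1],M[0,1])),s["joints"],-E[:3,:3].T@E[:3,3],c["fov_y"])
ce=np.array([615,103]);a=np.radians(19);X=np.array([np.cos(a),np.sin(a)]);Y=np.array([-X[1],X[0]])
P=[np.r_[ce+82*Y,71],np.r_[ce+101*Y,71],np.r_[ce-92*X,84],np.r_[ce,88]]
p=proj(c,P);print(p)
f=c["frame"].copy()
for u,v in p: cv2.drawMarker(f,(int(u),int(v)),(0,0,255),0,14,1)
cv2.imwrite("pics/w0.png",f)
for t in["lug_left","flap_knob"]:print(t,[(np.round(r["point"]).tolist(),round(r["score"],2)) for r in search_frame(c,t)[:3]])
E
```

```text
2.925 [583.90135706 184.89037129 181.34649983] jaw 19.09225269706124 [ 1.15612428e-01  5.44823074e-01  1.28632202e+00  5.38176982e-07
  1.31123449e+00 -2.17610316e-01] [555.80033354 263.81172149 321.71513932] 59.55662536451211
[[328.68501502 235.95598705]
 [328.91516629 207.07590225]
 [190.52713219 357.44230649]
 [328.05501097 361.68752364]]
lug_left [([379.0, 169.0, 39.0], 0.95), ([613.0, 124.0, 89.0], 0.62)]
flap_knob [([616.0, 119.0, 86.0], 0.91), ([385.0, 170.0, 50.0], 0.7)]
```

View pics/w0.png

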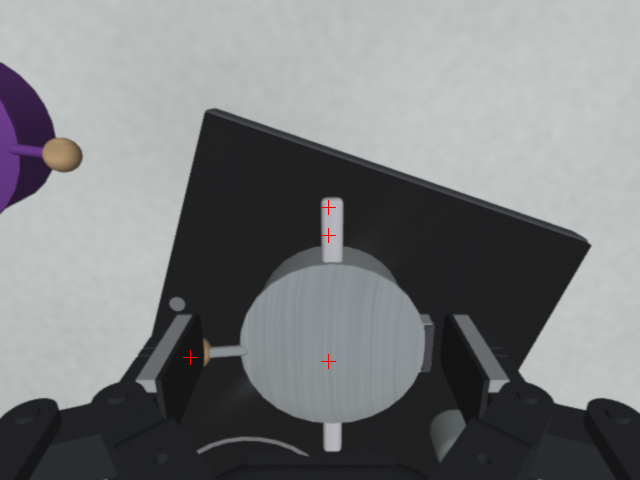

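The lug tip is at (332,198), about 6 mm farther out along the pan's y and 2 mm off along its x from my prediction. The yaw of 19° is confirmed. The grip point is (588,188), so I'm descending and closing.

Request:
arm_command(steps=[0.09, 0.07, -0.6, 0, 100, 0, 0, -0.6, 0, 100, 0, 0, -0.6, 0, 100, 0, 0, -0.6, 0, 100, 0, 0, -0.28, 0, 100])

```text
time_s: 3.65
eef_pos: [588.5, 188.5, 46.9]
ee_rot: [-0.0, 0.58, 0.815, -0.0]
force: [0.4, 0.7, -0.2]
grip_width: 0.999
```

Request:
arm_command(steps=[0, 0, 0, 0, 100, 0, 0, 0, 0, 60, 0, 0, 0, 0, 40, 0, 0, 0, 0, 20, 0, 0, 0, 0, 20])

```text
time_s: 4.28
eef_pos: [588.6, 188.4, 47.6]
ee_rot: [0.0, 0.58, 0.815, 0.0]
force: [0.3, -0.1, -0.2]
grip_width: 0.201
```

```bash
python3 - <<'E'
from h import *
s=sense();print({k:np.round(s[k],3) for k in("time_s","eef_pos","force","grip_width")})
c=capture("wrist");cv2.imwrite("pics/w1.png",c["frame"])
E
```

```text
{'time_s': np.float64(4.275), 'eef_pos': array([588.594, 188.376,  47.557]), 'force': array([ 0.322, -0.142, -0.169]), 'grip_width': np.float64(0.201)}
```

View pics/w1.png

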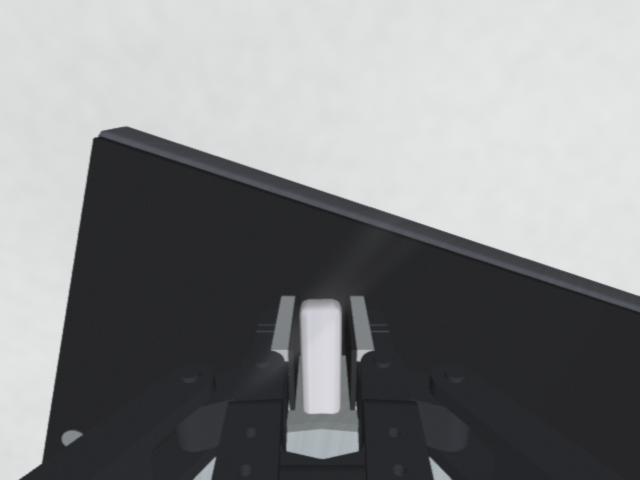

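The lug is centred between the pads. Closing and starting the slide.

Request:
arm_command(steps=[0, 0, 0, 0, 0, 0, 0, 0, 0, 0, 0, 0, 0, 0, 0, 0, -0.1, 0, 0, 0, 0, -0.2, 0, 0, 0], grip_force=60)

```text
time_s: 4.95
eef_pos: [588.6, 174.4, 47.6]
ee_rot: [-0.0, 0.58, 0.815, 0.001]
force: [0.8, 5.2, 3.3]
grip_width: 0.147
```

```bash
python3 - <<'E'
from h import *
s=sense();print({k:np.round(s[k],3) for k in("time_s","eef_pos","force","wrist_torque","grip_width")})
E
```

```text
{'time_s': np.float64(4.95), 'eef_pos': array([588.602, 174.352,  47.576]), 'force': array([0.806, 5.248, 3.312]), 'wrist_torque': array([0.866, 0.031, 0.196]), 'grip_width': np.float64(0.147)}
```

Request:
arm_command(steps=[0, -0.35, 0, 0, 0, 0, -0.4, 0, 0, 0, 0, -0.4, 0, 0, 0, 0, -0.4, 0, 0, 0, 0, -0.4, 0, 0, 0])

```text
time_s: 5.58
eef_pos: [588.6, 76.1, 47.5]
ee_rot: [-0.0, 0.58, 0.815, 0.001]
force: [-0.5, 5.8, 3.5]
grip_width: 0.152
```

Request:
arm_command(steps=[0, -0.4, 0, 0, 0, 0, -0.4, 0, 0, 0, -0.03, -0.4, 0, 0, 0, 0, -0.4, 0, 0, 0, 0, -0.3, 0, 0, 0])

```text
time_s: 6.2
eef_pos: [587.1, -19.1, 47.5]
ee_rot: [-0.0, 0.58, 0.815, 0.001]
force: [0.6, 6.1, 5.4]
grip_width: 0.152
```

Request:
arm_command(steps=[0, -0.1, 0, 0, 0, 0, 0, 0, 0, 0])

```text
time_s: 6.45
eef_pos: [587.1, -24.5, 47.5]
ee_rot: [0.0, 0.58, 0.815, -0.0]
force: [-0.2, -0.7, 4.4]
grip_width: 0.149
```

```bash
python3 - <<'E'
from h import *
s=sense();print({k:np.round(s[k],3) for k in("time_s","eef_pos","force","wrist_torque","grip_width")})
c=capture("top");g=c["frame"]
print(proj(c,[[613,-112,30]]))
big=cv2.resize(g[150:280,210:380],None,fx=4.5,fy=4.5,interpolation=cv2.INTER_CUBIC)
cv2.imwrite("pics/top2.png",cv2.convertScaleAbs(big,alpha=1.6))
cv2.imwrite("pics/w2.png",capture("wrist")["frame"])
E
```

```text
{'time_s': np.float64(6.45), 'eef_pos': array([587.14 , -24.476,  47.544]), 'force': array([-0.184, -0.716,  4.408]), 'wrist_torque': array([-0.108,  0.125,  0.13 ]), 'grip_width': np.float64(0.149)}
[[329.92927776 222.59455813]]
```

View pics/top2.png

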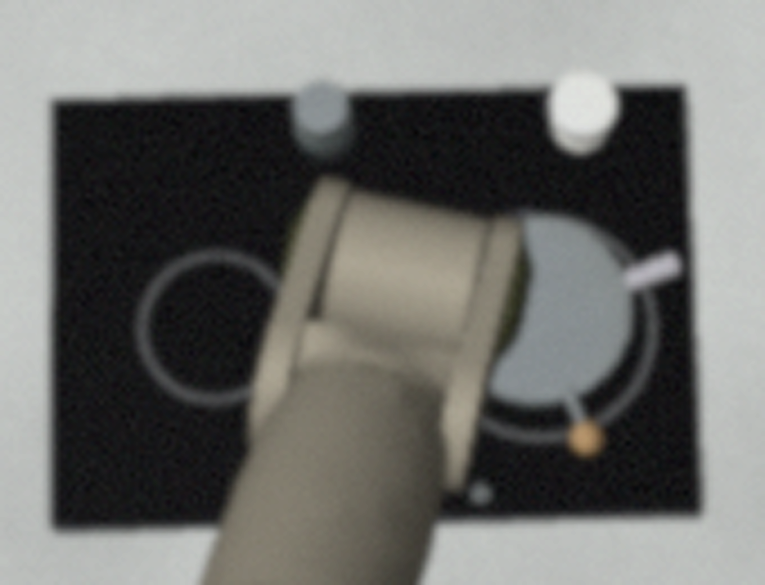

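The top view now shows the knob at (586,438) and the right lug tip at (682,262), with the ring centre at (540,327). I'll turn these into a centre offset.

```bash
python3 - <<'E'
from h import *
c=capture("top")
a=np.radians(19);X=np.array([np.cos(a),np.sin(a)]);Y=np.array([-X[1],X[0]])
z=lambda u,v:[210+u/4.5,150+v/4.5]
l=back(c,[z(682,262)],66)[0][:2]; k=back(c,[z(586,438)],84)[0][:2]; r=back(c,[z(540,327)],30)[0][:2]
print("centre by lug",l+101*Y,"by knob",k+92*X,"ring",r,"gripped",np.array([587.1,-24.5])-82*Y)
m=proj(c,[np.r_[613+60*np.cos(t),-112+60*np.sin(t),76] for t in np.linspace(0,6.28,60)])
print("rim ellipse if centred, zoom px",(m.min(0)-[210,150])*4.5,(m.max(0)-[210,150])*4.5)
c=capture("wrist");print("wrist pred",proj(c,[[613,-112,88],np.r_[np.array([613,-112])-92*X,84]]))
E
```

```text
centre by lug [ 614.73736297 -111.12204178] by knob [ 614.07189652 -108.87896595] ring [ 612.77185883 -112.21014531] gripped [ 613.79658867 -102.0325232 ]
rim ellipse if centred, zoom px [450.56185435 223.80923832] [632.42993387 401.7454991 ]
wrist pred [[311.52247162 593.92296536]
 [ 65.64609069 581.44217012]]
```

View pics/w2.png

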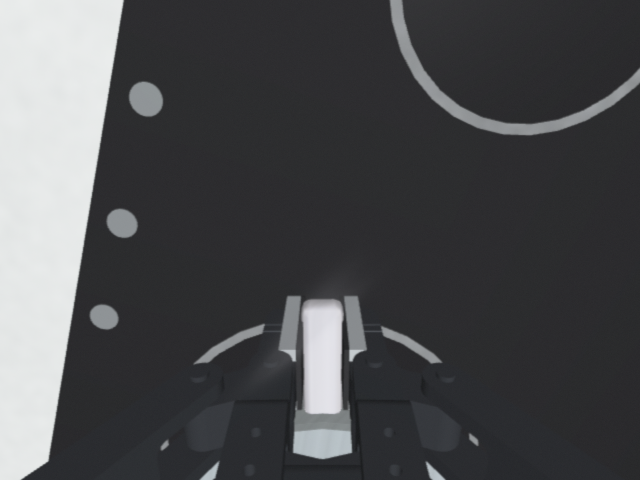

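The wrist view shows the large ring's arc symmetric about the lug line (u≈320) and the lug tip at (322,299). I'll fit the ring centre from the arc and compare it with the tip.

```bash
python3 - <<'E'
from h import *
from scipy.optimize import least_squares
c=capture("wrist"); g=cv2.cvtColor(c["frame"],cv2.COLOR_BGR2GRAY)
a=np.radians(19);X=np.array([np.cos(a),np.sin(a)]);Y=np.array([-X[1],X[0]])
pts=[]
for u in list(range(200,262,4))+list(range(386,440,4)):
    col=g[315:372,u].astype(int); d=np.diff(col); i=d.argmax()
    if d[i]>25: pts.append((u,315+i+1))
pts=np.array(pts); print(pts.tolist()[::4])
P=back(c,pts,30)[:,:2]
r=least_squares(lambda q:np.hypot(*(P-q).T)-78,[613,-112],loss="soft_l1"); print("ring",r.x,np.abs(r.fun).max())
for z in(66,71):
    t=back(c,[[322,300]],z)[0,:2]; print("tip",t,"centre",t-101*Y,"offset ring-centre",r.x-(t-101*Y))
E
```

```text
[[200, 358], [216, 345], [232, 336], [248, 329], [386, 328], [402, 335], [418, 344], [434, 354]]
ring [ 614.0654309  -108.32984533] 0.3546922756747364
tip [581.03435292  -8.24557488] centre [ 613.91673652 -103.74295101] offset ring-centre [ 0.14869438 -4.58689432]
tip [580.14533095  -5.69380716] centre [ 613.02771455 -101.1911833 ] offset ring-centre [ 1.03771635 -7.13866204]
```

Both estimates say the pan needs a few mm more in -y. I'll shift it by -4 mm, settle, release and rise.

Request:
arm_command(steps=[0, -0.08, 0, 0, 0, 0, 0, 0, 0, 0, 0, 0, 0, 0, 0, 0, 0, 0, 0, 20, 0, 0, 0, 0, 40])

```text
time_s: 7.32
eef_pos: [586.7, -28.1, 46.8]
ee_rot: [-0.0, 0.58, 0.815, -0.0]
force: [-0.6, 0.6, -0.8]
grip_width: 0.392
```

Request:
arm_command(steps=[0, 0, 0, 0, 40, 0, 0, 0.5, 0, 60, 0, 0, 1, 0, 60, 0, 0, 1, -1, 60, 0, 0, 0.3, -1, 60])

```text
time_s: 7.95
eef_pos: [587.9, -28.4, 190.6]
ee_rot: [0.002, 0.65, 0.76, 0.001]
force: [-0.9, -0.8, 0.4]
grip_width: 0.6
```

Request:
arm_command(steps=[-0.1, -0.2, 0, -1, 60, -0.1, -0.2, 0, -1, 60, -0.1, -0.2, 0, -1, 60, -0.1, -0.2, 0, -1, 60, -0.1, -0.2, 0, -1, 60])

```text
time_s: 8.57
eef_pos: [561.7, -78.5, 187.2]
ee_rot: [-0.0, 0.799, 0.601, -0.0]
force: [0.5, -0.4, 0.2]
grip_width: 0.598
```

Request:
arm_command(steps=[-0.1, -0.2, 0, -1, 60, -0.1, -0.2, 0, -1, 60, -0.1, -0.2, 0, -1, 60, -0.1, -0.2, 0, -1, 60, -0.1, -0.2, 0, -1, 60])

```text
time_s: 9.2
eef_pos: [536.7, -128.5, 187.2]
ee_rot: [-0.0, 0.91, 0.414, -0.0]
force: [-0.2, 0.3, -1.9]
grip_width: 0.595
```

Request:
arm_command(steps=[-0.1, -0.2, 0, -1, 60, -0.1, 0, 0, -1, 60, 0, 0, 0, -1, 60, 0, 0, 0, -1, 60, 0, 0, 0, -1, 60])

```text
time_s: 9.82
eef_pos: [526.9, -138.2, 187.2]
ee_rot: [-0.0, 0.978, 0.207, -0.0]
force: [-0.4, 0.7, 0.1]
grip_width: 0.596
```

Request:
arm_command(steps=[0, 0, 0, -1, 60, 0, 0, 0, 0, 60])

```text
time_s: 10.07
eef_pos: [526.9, -138.2, 187.2]
ee_rot: [-0.0, 0.986, 0.166, -0.0]
force: [-0.1, 1.0, -0.7]
grip_width: 0.598
```

```bash
python3 - <<'E'
from h import *
s=sense(); 
from scipy.spatial.transform import Rotation as R
M=R.from_quat(s["ee_rot"],scalar_first=True).as_matrix()
print(s["time_s"],s["eef_pos"],"jaw",np.degrees(np.arctan2(M[1,1],M[0,1])),s["joints"],s["grip_width"])
c=capture("wrist");E=np.array(c["extrinsics"]);print(-E[:3,:3].T@E[:3,3])
a=np.radians(19);X=np.array([np.cos(a),np.sin(a)]);Y=np.array([-X[1],X[0]]);ce=np.array([614,-110.])
p=proj(c,[np.r_[ce-92*X,84],np.r_[s["eef_pos"][:2],84]]);print(p)
f=c["frame"].copy()
for (u,v),k in zip(p,[(0,0,255),(0,255,0)]): cv2.drawMarker(f,(int(u),int(v)),k,0,14,1)
cv2.imwrite("pics/w3.png",f)
print([(np.round(r["point"]).tolist(),round(r["score"],2)) for r in search_frame(c,"flap_knob")[:3]])
c=capture("top");g=c["frame"];big=cv2.resize(g[150:280,210:380],None,fx=4.5,fy=4.5,interpolation=cv2.INTER_CUBIC)
cv2.imwrite("pics/top3.png",cv2.convertScaleAbs(big,alpha=1.6))
E
```

```text
10.075 [ 526.90963638 -138.17175277  187.19182103] jaw -70.87848736897848 [-4.71575360e-01  3.93134541e-01  1.50360124e+00 -8.64196150e-05
  1.24505594e+00  7.65515268e-01] 0.5983182905643181
[ 605.79358108 -110.99590696  329.15336013]
[[324.31679478 230.69256023]
 [321.53973373 229.94517792]]
[([611.0, -110.0, 87.0], 0.76), ([605.0, -115.0, 86.0], 0.29)]
```

View pics/w3.png

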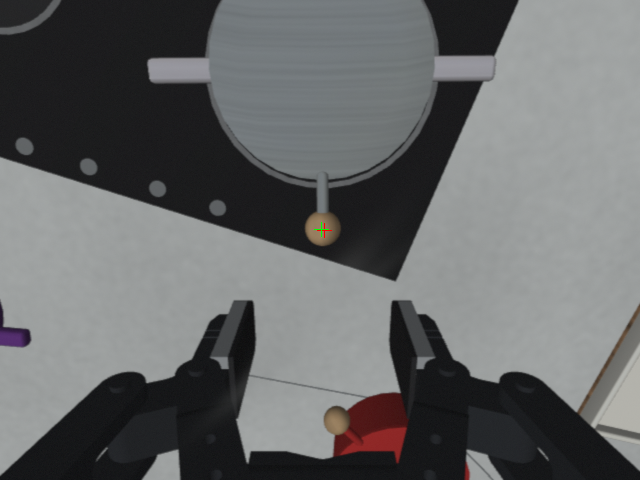

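The knob at (322,229) sits exactly under the tool, and the jaws line up with the lugs. I'll check where the ring lies in this view and the top view.

```bash
python3 - <<'E'
from h import *
c=capture("wrist");a=np.radians(19);X=np.array([np.cos(a),np.sin(a)]);Y=np.array([-X[1],X[0]]);ce=np.array([614,-110.])
print(proj(c,[np.r_[ce-78*X,30],np.r_[ce+60*Y,76],np.r_[ce-60*X,76],np.r_[ce+101*Y,66],np.r_[ce-101*Y,66]]))
E
```

```text
[[324.02315305 188.58321765]
 [218.85990546  71.57533674]
 [324.54323012 176.98008782]
 [152.92207811  71.87950162]
 [496.9206831   73.31403157]]
```

View pics/top3.png

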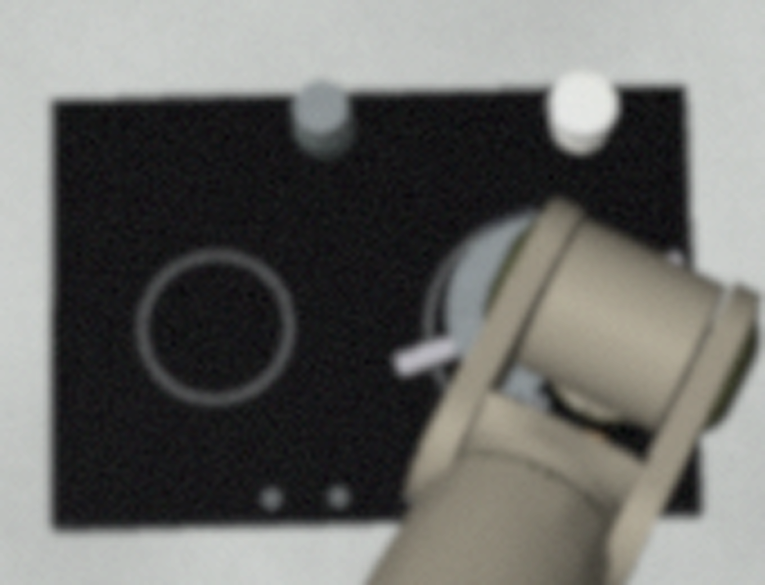

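The left lug tip at (394,364) and the ring arc concentric with the pan in the wrist view agree to within about 3 mm. The pan is centred. Descending on the knob and closing gently.

Request:
arm_command(steps=[0, 0, -0.5, 0, 60, 0, 0, -0.5, 0, 60, 0, 0, -0.5, 0, 60, 0, 0, -0.5, 0, 60, 0, 0, -0.46, 0, 60], grip_force=30)

```text
time_s: 10.9
eef_pos: [526.9, -138.1, 63.4]
ee_rot: [-0.0, 0.986, 0.166, -0.0]
force: [0.3, 0.1, -0.3]
grip_width: 0.602
```

Request:
arm_command(steps=[0, 0, 0, 0, 45, 0, 0, 0, 0, 32, 0, 0, 0, 0, 20, 0, 0, 0, 0, 10, 0, 0, 0, 0, 10])

```text
time_s: 11.52
eef_pos: [527.5, -138.3, 65.3]
ee_rot: [0.001, 0.986, 0.166, 0.001]
force: [-1.0, 0.1, 6.3]
grip_width: 0.234
```

```bash
python3 - <<'E'
from h import *
s=sense();print({k:np.round(s[k],3) for k in("time_s","eef_pos","force","wrist_torque","grip_width")})
# arc waypoints for knob (mm): from shut, relative shift along pan X and z
a=np.radians(19)
for d in range(0,61,5):
    t=np.radians(d+2.2); r=156.1; fx=156-r*np.cos(t); fz=r*np.sin(t)-6
    print(d,np.round(np.array([fx*np.cos(a),fx*np.sin(a),fz])/50,3))
E
```

```text
{'time_s': np.float64(11.525), 'eef_pos': array([ 527.518, -138.347,   65.347]), 'force': array([-1.029,  0.137,  6.329]), 'wrist_torque': array([0.046, 0.166, 0.037]), 'grip_width': np.float64(0.234)}
0 [ 0.  0. -0.]
5 [0.021 0.007 0.271]
10 [0.065 0.022 0.54 ]
15 [0.13  0.045 0.803]
20 [0.217 0.075 1.06 ]
25 [0.325 0.112 1.307]
30 [0.452 0.156 1.544]
35 [0.599 0.206 1.768]
40 [0.763 0.263 1.977]
45 [0.944 0.325 2.171]
50 [1.141 0.393 2.347]
55 [1.351 0.465 2.504]
60 [1.573 0.542 2.642]
```

The ball is gripped at 20 mm. Raising it along the hinge arc, about 2.5° per row.

Request:
arm_command(steps=[0.01, 0.004, 0.136, 0, 10, 0.01, 0.004, 0.136, 0, 10, 0.022, 0.008, 0.135, 0, 10, 0.022, 0.008, 0.135, 0, 10])

```text
time_s: 12.02
eef_pos: [530.2, -136.9, 91.8]
ee_rot: [-0.0, 0.986, 0.166, -0.0]
force: [2.0, -0.5, -2.5]
grip_width: 0.23
```

```bash
python3 - <<'E'
from h import *
s=sense();print({k:np.round(s[k],3) for k in("time_s","eef_pos","force","wrist_torque","grip_width")})
E
```

```text
{'time_s': np.float64(12.025), 'eef_pos': array([ 530.217, -136.915,   91.818]), 'force': array([ 1.974, -0.547, -2.466]), 'wrist_torque': array([-0.134, -0.214, -0.046]), 'grip_width': np.float64(0.23)}
```

Request:
arm_command(steps=[0.033, 0.011, 0.131, 0, 10, 0.033, 0.011, 0.131, 0, 10, 0.043, 0.015, 0.128, 0, 10, 0.043, 0.015, 0.128, 0, 10, 0.054, 0.019, 0.124, 0, 10])

```text
time_s: 12.65
eef_pos: [540.5, -133.3, 123.9]
ee_rot: [-0.0, 0.986, 0.166, -0.0]
force: [-0.4, -0.8, -1.8]
grip_width: 0.231
```

Request:
arm_command(steps=[0.054, 0.019, 0.124, 0, 10, 0.064, 0.022, 0.118, 0, 10, 0.064, 0.022, 0.118, 0, 10, 0.073, 0.025, 0.112, 0, 10, 0.073, 0.025, 0.112, 0, 10])

```text
time_s: 13.28
eef_pos: [557.1, -127.5, 153.0]
ee_rot: [-0.0, 0.986, 0.166, -0.0]
force: [1.5, 0.7, -2.3]
grip_width: 0.229
```

```bash
python3 - <<'E'
from h import *
s=sense();print({k:np.round(s[k],3) for k in("time_s","eef_pos","force","wrist_torque","grip_width")})
c=capture("wrist");cv2.imwrite("pics/w4.png",c["frame"])
E
```

```text
{'time_s': np.float64(13.275), 'eef_pos': array([ 557.132, -127.476,  152.992]), 'force': array([ 1.49 ,  0.733, -2.256]), 'wrist_torque': array([ 0.097, -0.031,  0.05 ]), 'grip_width': np.float64(0.229)}
```

View pics/w4.png

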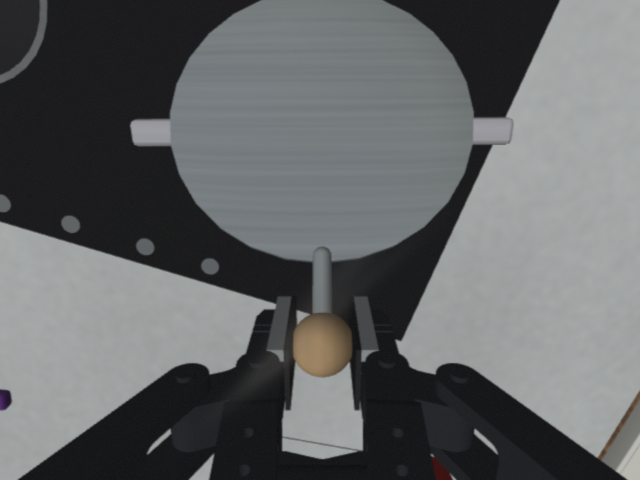

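The ball is held between the pads at (322,345), the flap is coming up, and the pan is level with both lugs at v≈130. Continuing from about 35° to 60°.

Request:
arm_command(steps=[0.082, 0.028, 0.105, 0, 10, 0.082, 0.028, 0.105, 0, 10, 0.09, 0.031, 0.097, 0, 10, 0.09, 0.031, 0.097, 0, 10, 0.098, 0.034, 0.088, 0, 10])

```text
time_s: 13.95
eef_pos: [579.2, -120.0, 177.7]
ee_rot: [-0.0, 0.986, 0.166, -0.0]
force: [-2.5, 0.3, -0.7]
grip_width: 0.229
```

Request:
arm_command(steps=[0.098, 0.034, 0.088, 0, 10, 0.105, 0.036, 0.079, 0, 10, 0.105, 0.036, 0.079, 0, 10, 0.111, 0.038, 0.069, 0, 10, 0.111, 0.038, 0.069, 0, 10])

```text
time_s: 14.58
eef_pos: [605.9, -110.9, 196.7]
ee_rot: [0.0, 0.986, 0.166, 0.0]
force: [-1.7, 1.2, -0.8]
grip_width: 0.237
```

Request:
arm_command(steps=[0, 0, 0, 0, 10, 0, 0, 0, 0, 10, 0, 0, 0, 0, 10])

```text
time_s: 14.95
eef_pos: [605.3, -111.1, 196.4]
ee_rot: [-0.0, 0.986, 0.166, -0.0]
force: [-2.1, 1.9, -0.7]
grip_width: 0.233
```

```bash
python3 - <<'E'
from h import *
s=sense();print({k:np.round(s[k],3) for k in("time_s","eef_pos","force","wrist_torque","grip_width")})
d=s["eef_pos"]-np.array([527.5,-138.35,65.35]); a=np.radians(19)
fx=d[:2]@[np.cos(a),np.sin(a)]; print("angle z",np.degrees(np.arcsin((d[2]+6)/156.1))-2.2,"atan",np.degrees(np.arctan2(d[2]+6,156-fx))-2.2,"r",np.hypot(d[2]+6,156-fx))
X=np.array([np.cos(a),np.sin(a)]);Y=np.array([-X[1],X[0]]);ce=np.array([614,-110.])
c=capture("wrist");print("lug tips if pan centred",proj(c,[np.r_[ce+101*Y,66],np.r_[ce-101*Y,66]]))
f=c["frame"].copy()
for u,v in proj(c,[np.r_[613.5+78*np.cos(t),-111+78*np.sin(t),30] for t in np.linspace(0,6.28,72)]): cv2.circle(f,(int(u),int(v)),1,(0,0,255),-1)
g=capture("scene")["frame"][220:340,230:450]
out=np.hstack([cv2.resize(f,(400,300)),cv2.resize(g,(400,300),interpolation=cv2.INTER_CUBIC)])
cv2.imwrite("pics/end.png",out)
E
```

```text
{'time_s': np.float64(14.95), 'eef_pos': array([ 605.338, -111.055,  196.352]), 'force': array([-2.139,  1.861, -0.7  ]), 'wrist_torque': array([ 0.143,  0.252, -0.104]), 'grip_width': np.float64(0.233)}
angle z 59.160768131668085 atan 59.58161211525775 r 155.4805342575788
lug tips if pan centred [[173.96686671 204.5961847 ]
 [474.54167437 205.24913115]]
```

View pics/end.png

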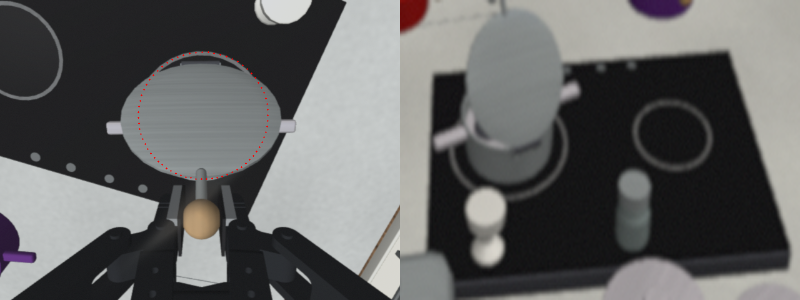

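The pan's lug tips are within about 2 px of the positions predicted for a centred pan. The base sits concentric in the ring, and the flap is at about 59.5° and held. Handing in.

```bash
python3 -c "
from rig import *
print(finish_job())"
```

```text
the job is handed in; nothing more can be done
None
```

I slid the steel poacher by its left lug about 217 mm along the hob onto the large ring, with the flap shut and the pan flat. I then let go of the lug, gripped the wooden knob and raised the flap along its hinge arc. I handed the job in at about 15 s with the gripper still holding the knob.

**Last checks:**
- **Flap angle:** 59–60° open, worked out from the tool position; the knob stayed within 1 mm of the expected hinge radius.
- **Grip:** the fingers read about 20 mm on the 22 mm ball, and the force on the tool was under 3 N.
- **Pan position:** it did not shift during the lift (lug tips within about 2 px of prediction). In the last pictures its base stands well inside the large ring.
- **Other objects:** the salt cellar and egg cup looked untouched in the last pictures. The bowl, pegs, mug and spoon were not checked again, but the arm never touched or came low near them.

**Disagreement:** during the slide the estimates of how far the pan still had to go to the ring centre differed. The top camera said 1–3 mm and the wrist camera said 4.5–7 mm. I moved it 4 mm more, which leaves it about 3 mm off centre at most, against the 16 mm allowed.

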